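Clear the piled vessels off the grinding slab

ROBOT

A 6-joint arm with a two-finger parallel gripper is mounted at the origin on the work surface. World frame = base frame: x ahead of the robot, y to its left, z up, the work surface at z = 0. Lengths are in mm, angles in rad, forces in N, time in s.
With the tool pointing down it reaches from about 300 to 775 mm from the base axis. Payload 14.6 kg.
Tool frame: the origin (TCP) lies midway between the tips of the shut fingers; the grasp point (between the pads) lies 19 mm behind it (manip.hold_point_z is the distance from the TCP to the grasp point, in mm); z points along the fingers, y is the direction in which the jaws open and shut (so a half turn about z gives the same grasp; the last joint's range is limited). The gripper opens to 94 mm and grips with 3 to 60 N. Pads are 16 mm wide; open, the fingers measure 119 mm over their backs; the gripper's body (75 mm by 177 mm) begins 78 mm behind the grasp point.
Start: joints at [-1.234, 0.3, 1.521, -0, 1.321, -0.067], TCP at [216.096, -505.759, 205.446] pointing down, gripper open.
Joint ranges: [-3.03, 3.03], [-0.79, 2.21], [0.23, 2.52], [-1.04, 4.18], [0, 3.07], [-2.55, 2.55]. Speed limits (rad/s): [2.22, 2.22, 2.57, 3.14, 3.14, 3.14].

INTERFACE

Orientations are given as [roll, pitch, yaw] about the fixed x, y, z axes, in that order (R = Rz(yaw) Ry(pitch) Rx(roll)).
In Python, from cell import manip gives the robot as it stands.
- The arm moves only by the shell command python3 -m crank 'ROWS' [OPENING] [FORCE]. ROWS is JSON, a list of rows, each an object with "offset": the shift along the world's x, y, z in m, a list of three; "spin": the turn about the world's z in degrees. In form: [{"offset": [dx, dy, dz], "spin": spin}, ...]. A call has exactly 8 rows; each row is the pose to reach, as a shift and turn from the pose measured when the call began; what a row does not reach only later rows make up. A row lasts 1/12 s, in which the tool goes at most 41.7 mm and 7.16 degrees, less where a joint would pass 70% of its speed; a pose out of reach is approached as far as the arm can. A call with a gripper value outside its range is refused whole. OPENING is the opening, from 0 (shut) to 1 (fully open), set as the call begins (- or left out, the last holds). The fingers move at their own pace and stop on an object; FORCE is the grip in N (left out, the last holds). Time passes only in rows, so rows that repeat a pose let the fingers close, or fill a call up. It gives the time, the measured TCP pose, the force and the opening at its end, in the units of the state.
- manip.read_state(): the state, without advancing time (a new reading comes with each control period).
- manip.camera(name): name is "scene" or "top"; returns a dict with "pixels" (384x512x3 uint8, red, green, blue), "fx", "fy", "cx", "cy" (pixels), "extrinsics" (4x4, takes a point from world to camera coordinates). Camera axes: x right, y down, z forward; pixel columns grow to the right and rows downward; lengths in mm; the calibration is good to about 2 mm. A picture is of the moment at which its call begins. There is no depth.
- manip.sign_off(): hands the job in, once; it reports no verdict.
Trained networks look in a picture, given as the dict that the camera call returned (one of the last four; its "shot" number tells which), for a name from the list of things; names that differ only in an ending like _2 or _b are one class to them, and where a whole thing is asked for, a point or a joint stands for the part that bears it (a point fixed in the world has none). Each returns a list of dicts, best first, with "conf" (0 to 1); they miss things now and then, are a little off and sometimes report something else, mostly with a low value. They report only what shows in the picture. A call takes as long as a camera call. They do not tell look-alikes from the thing itself.
- manip.search_frame(picture, name): "location" ([x, y, z] in mm, in world coordinates, good to about 4 mm: the middle of the surface that is visible of it).
- manip.masks_of(picture, name): "mask" (384x512 bool, what is visible of it).
The state is a dict: "clock": time; "joints": joint angles; "qd": joint speeds; "effort": joint torques, N m; "eef_pos": TCP position; "eef_rot": TCP orientation; "wrist_force": force on the tool from outside, world axes, zero at the start; "moment": the same for the moment, N m; "finger_gap": finger opening in mm.
Only numpy, scipy, OpenCV 4.12 (cv2) and the standard library are available. Lean on these libraries where they do the work, as an engineer would, in place of code of your own. Each camera call takes 0.05 s, during which the arm holds its last target. There are 200 camera calls.

TASK

The grinding slab is needed: take apart the pile that stands on it and put each thing in its own place. Slip the tapered steel tumbler upright and loosely into the larger tapered cup without pressing it down, so that the two do not jam; stand the deep steel bowl upright in the middle of the small round wooden rest and the shallow steel bowl upright in the middle of the big one; and lay the blue lid level and square over the mouth of the aluminium box. Leave the roller stone lying where it is on the slab.

Things in the scene. Friction and masses are not known exactly. Their poses are not given: they have to be found in the camera images.
- tumbler: Loose small steel tumbler, top of the pile, open upwards. Height 76 mm; outer diameter 24 mm at the foot, widening evenly to 40 mm at 32 mm up, then a straight band 40 mm across from 32 to 76 mm; wall 3 mm; 50 to 100 g. It stands on the floor of the deep bowl, whose rim is 41 mm above the tumbler's foot. Origin: centre of its underside, z up the axis.
- deep: Loose deep steel bowl, open upwards, holding the tumbler at the start. Height 46 mm; outer diameter 34 mm at the foot, 54 mm straight-sided from 18 mm up to the rim; wall 3 mm, floor 5 mm thick; 65 to 125 g. It stands on the floor of the shallow bowl, whose rim is 19 mm above the deep bowl's foot. Origin: centre of its underside, z up the axis.
- shallow: Loose shallow steel bowl, open upwards, holding the deep bowl at the start. Height 24 mm; outer diameter 44 mm at the foot, 68 mm straight-sided from 12 mm up to the rim; wall 3 mm, floor 5 mm thick; 65 to 125 g. It stands near the middle of the blue lid. Origin: centre of its underside, z up the axis.
- lid: Loose oblong blue plastic lid, a plain slab 118 mm (its x) by 64 mm (its y) by 16 mm (z), bottom of the pile, lying on the grinding slab; 50 to 95 g. It has no skirt and simply rests on the box; either way round is right. Origin: centre of its underside.
- cup: Fixed larger tapered steel cup, open upwards, on a foot disc 52 mm across. Height 44 mm; inner diameter 38 mm at the rim, same taper as the tumbler; wall 3 mm. The tumbler seats on its walls with its foot about 17 mm above the cup's origin, its straight band above the rim; let go up to 5 mm higher it slides home by itself; a downward push of 15 to 20 N wedges it. Origin: centre of underside, z up.
- rest_small: Fixed small round wooden rest on the ledge, place of the deep bowl: 68 mm across, upper face 6 mm above its origin, inside a lip 5 mm wide that rises to 10 mm (inner diameter 58 mm). Origin: centre of its underside, z up.
- rest_big: Fixed big round wooden rest on the ledge, place of the shallow bowl: 96 mm across, upper face 6 mm above its origin, inside a lip 5 mm wide that rises to 10 mm (inner diameter 86 mm). Origin: centre of its underside, z up.
- box: Fixed oblong open aluminium box on the ledge, place of the lid: 100 mm (its x) by 48 mm (its y), 55 mm high, wall 3 mm. The lid lies on its rim, long side along the box's long side. Origin: centre of its underside, z up.
- slab: Fixed dark granite grinding slab, 300 mm (its x) by 180 mm (its y), 40 mm thick, carrying the pile on its half nearer the robot and the roller stone across its far end. Origin: centre of its underside.
- roller: Loose granite roller stone lying across the far end of the slab: cylinder 50 mm in diameter and 160 mm long along its y, with a worn flat below, 0.8 kg. Origin: on its underside at mid length. Not to be moved.
Not all that is in view belongs to the job. What is shaped like the shallow but purple or yellow is not meant.

How it is judged (in metres and radians):
At the end, for the whole second after the job is handed in: Tumbler upright in the cup, within 6 mm of its axis, foot 12 to 24 mm above its origin; deep bowl upright on the small rest within 12 mm of centre; shallow bowl upright on the big rest within 15 mm; lid level on the box within 10 mm of centre and 0.17 rad of square; all at rest (horizontal distance between tumbler and cup below 0.006 m and z of tumbler in the frame of cup between 0.012 and 0.024 m and angle between tumbler's own z axis and vertical below 0.15 rad and horizontal distance between deep and rest_small below 0.012 m and z of deep in the frame of rest_small between 0.003 and 0.009 m and angle between each of deep, shallow's own z axis and vertical below 0.1 rad and horizontal distance between shallow and rest_big below 0.015 m and z of shallow in the frame of rest_big between 0.003 and 0.009 m and horizontal distance between lid and box below 0.01 m and z of lid in the frame of box between 0.051 and 0.059 m and angle between lid's own z axis and vertical below 0.06 rad and angle between the x axis of lid and the x axis of box, either way round below 0.17 rad and linear speed of each of tumbler, deep, shallow, lid, roller below 0.02 m/s); the robot touches nothing.
It fails at once if the tumbler is wedged into the cup: over 60 N of contact force summed over their tapered walls, some 15 to 20 N of downward push (contact force between tumbler and cup above 60 N).
It fails at once if the roller stone is shifted by more than 30 mm (distance of roller from where it was at the start of the episode above 0.03 m).
It also fails if it takes over 134 s, if anything falls off the work surface, if the arm or the gripper's body presses on something with over 40 N, if the wrist force passes 120 N, or if a joint passes its speed limit or range.

## Working session

There is one attempt and no reset: what is moved stays moved. The work goes in short steps, Python scripts to look and compute and a shell command to move; the robot and the scene stay as the last step left them, time stands still between calls to the robot, and variables do not carry over. Pictures are saved under pics/ and viewed, about 12 in all and at most 16, crops included, and the job is handed in when it is done.

```bash
mkdir -p pics; ls; python3 - <<'E'
from cell import manip
import cv2
print(manip.read_state())
for n in("scene","top"):
    p=manip.camera(n); cv2.imwrite(f"pics/{n}0.png",cv2.cvtColor(p["pixels"],cv2.COLOR_RGB2BGR))
    print(n,p["fx"],p["cx"],p["cy"],p["extrinsics"].round(3).tolist() if hasattr(p["extrinsics"],'round') else p["extrinsics"])
    for o in "tumbler deep shallow lid cup rest_small rest_big box slab roller".split():
        print(o,[([round(v) for v in d["location"]],round(d["conf"],2)) for d in manip.search_frame(p,o)][:4])
E
```

```text
pics
{'clock': 0.0, 'joints': array([-1.23359482e+00,  3.00513953e-01,  1.52159614e+00,  4.43138405e-08,
        1.32065817e+00, -6.65985439e-02]), 'qd': array([-0.00095942,  0.00015621, -0.00020298, -0.00109263, -0.00034535,
       -0.00065632]), 'effort': array([ 7.60512776e-04, -5.31803691e+01, -3.52737594e+01,  7.08687399e-02,
        2.43821391e-02, -4.68376936e-05]), 'eef_pos': array([ 216.01578062, -505.52195654,  204.85644235]), 'eef_rot': array([-3.14041965e+00, -7.82792298e-05,  4.03799995e-01]), 'wrist_force': array([ 0.65800859, -0.22690049,  0.27708258]), 'moment': array([-0.01989718, -0.01442329, -0.02428289]), 'finger_gap': 94.19488490051172}
scene 354.6168797199919 251.23636997775657 193.69961933814884 [[-0.399, 0.917, 0.017, 204.712], [0.577, 0.265, -0.773, -257.834], [-0.713, -0.298, -0.634, 1299.857], [0.0, 0.0, 0.0, 1.0]]
tumbler [([591, -19, 130], 0.91), ([566, 204, 2], 0.57)]
deep [([602, -7, 98], 0.68), ([565, 207, 3], 0.61)]
shallow [([348, -94, 14], 0.82), ([739, -232, 12], 0.69), ([359, 15, 15], 0.59), ([603, -7, 77], 0.55)]
lid [([615, -11, 53], 0.72), ([59
[... 163 characters left out ...]
 0.95)]
slab [([640, 32, 43], 0.65)]
roller [([730, 5, 88], 0.85), ([600, -6, 94], 0.5)]
top 367.12522347710075 253.02618198103545 186.3658064592811 [[-0.011, -1.0, -0.01, 14.126], [-0.983, 0.013, -0.181, 542.387], [0.181, 0.008, -0.984, 1085.826], [0.0, 0.0, 0.0, 1.0]]
tumbler [([588, -20, 113], 0.64)]
deep [([572, -20, 102], 0.65), ([592, -199, 9], 0.36)]
shallow [([751, -231, 6], 0.82), ([373, 20, 7], 0.57), ([361, -96, 2], 0.55), ([564, -23, 76], 0.5)]
lid [([557, -22, 59], 0.55), ([565, 407, 21], 0.38)]
cup [([560, -414, 10], 0.51)]
rest_small [([594, -196, 9], 0.6)]
rest_big [([562, 204, 12], 0.67)]
box [([565, 404, 20], 0.94)]
slab [([566, 0, 42], 0.93)]
roller [([708, -9, 84], 0.79)]
```

View pics/scene0.png

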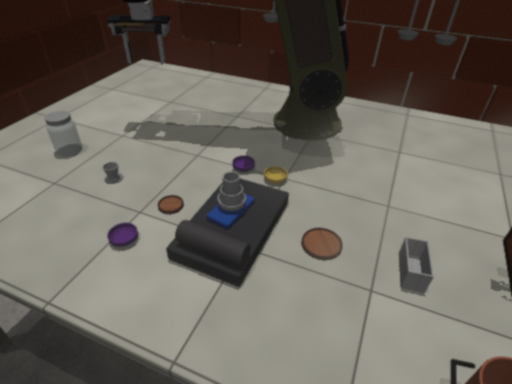

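View pics/top0.png

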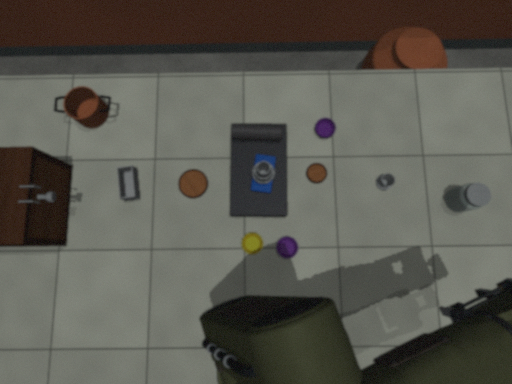

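```bash
cat > h.py <<'E'
from cell import manip
import cv2, numpy as np
from scipy.optimize import minimize
def proj(p,P):
    E=np.array(p["extrinsics"]); c=np.c_[P,np.ones(len(P))]@E.T
    return np.c_[p["fx"]*c[:,0]/c[:,2]+p["cx"],p["fy"]*c[:,1]/c[:,2]+p["cy"]]
t=np.linspace(0,2*np.pi,48,endpoint=False)
def rnd(rings): return np.vstack([np.c_[d/2*np.cos(t),d/2*np.sin(t),0*t+z] for d,z in rings])
def obl(a,b,h): return np.array([[i*a/2,j*b/2,k] for i in(-1,1) for j in(-1,1) for k in(0,h)])
M=dict(cup=rnd([(52,0),(52,4),(44,44)]),rest_small=rnd([(68,0),(68,10)]),rest_big=rnd([(96,0),(96,10)]),
 box=obl(100,48,55),tumbler=rnd([(40,41),(40,76)]),deep=rnd([(54,19),(54,46)]),shallow=rnd([(44,0),(68,12),(68,24)]),lid=obl(118,64,16),slab=obl(300,180,40))
S=8
def ras(p,n,x,y,z,w,shape):
    Q=M[n]; c,s=np.cos(w),np.sin(w)
    W=np.c_[c*Q[:,0]-s*Q[:,1]+x,s*Q[:,0]+c*Q[:,1]+y,Q[:,2]+z]
    h=cv2.convexHull(proj(p,W).astype(np.float32)).reshape(-1,2)
    m=np.zeros((shape[0]*4,shape[1]*4),np.uint8)
    cv2.fillPoly(m,[np.round((h+.5)*4*16-8).astype(np.int32)],255,shift=4)
    return cv2.resize(m,(shape[1],shape[0]),interpolation=cv2.INTER_AREA)/255.
def fit(pics,n,x,y,z,w=None,tag=""):
    ms=[]
    for p in pics:
        u=proj(p,np.array([[x,y,z+M[n][:,2].mean()]]))[0]
        best=None
        for d in manip.masks_of(p,n):
            m=np.array(d["mask"]); r=np.argwhere(m)
            if len(r) and np.hypot(*(r.mean(0)[::-1]-u))<20:
                best=m;break
        if best is None: print(n,"no mask"); continue
        # fill holes via hull
        h=cv2.convexHull(np.argwhere(best)[:,::-1].astype(np.int32)); f=np.zeros(best.shape,np.uint8); cv2.fillPoly(f,[h],1)
        ms.append((p,f.astype(float)))
    out=[]
    for sel in [ms]+([[q] for q in ms] if len(ms)>1 else []):
        if not sel: continue
        def cost(v): return sum(np.abs(ras(p,n,v[0],v[1],z,v[2] if w is not None else 0,m.shape)-m).sum()/m.sum() for p,m in sel)/len(sel)
        v0=[x,y]+([w] if w is not None else [])
        sm=np.array([v0]+[[v0[j]+(([12,12,.2][j]) if j==i else 0) for j in range(len(v0))] for i in range(len(v0))])
        r=minimize(cost,v0,method="Nelder-Mead",options=dict(initial_simplex=sm,xatol=.05,fatol=1e-4))
        out.append((r.x.round(3).tolist(),round(r.fun,3)))
    print(n,tag,out); return out
def save(p,name,u,v,w,h,k):
    cv2.imwrite(f"pics/{name}.png",cv2.cvtColor(cv2.resize(p["pixels"][v:v+h,u:u+w],None,fx=k,fy=k,interpolation=cv2.INTER_CUBIC),cv2.COLOR_RGB2BGR))
E
python3 - <<'E'
from h import *
P=[manip.camera("scene"),manip.camera("top")]
fit(P,"cup",560,-410,0);fit(P,"rest_small",595,-197,0);fit(P,"rest_big",562,204,0);fit(P,"box",562,406,0,0.)
fit(P,"slab",640,0,0,0.)
fit(P,"tumbler",590,-20,66);fit(P,"deep",590,-20,61);fit(P,"shallow",590,-20,56);fit(P,"lid",590,-20,40,0.)
save(P[0],"s1",70,140,225,150,3.5); save(P[1],"t1",220,110,190,110,4)
E
```

```text
cup no mask
cup  [([556.237, -415.201], np.float64(0.054))]
rest_small  [([591.683, -198.417], np.float64(0.084)), ([589.519, -199.1], np.float64(0.071)), ([593.642, -198.822], np.float64(0.061))]
rest_big  [([562.122, 200.424], np.float64(0.048)), ([561.13, 200.902], np.float64(0.04)), ([563.051, 200.42], np.float64(0.044))]
box  [([561.499, 402.295, 0.145], np.float64(0.058)), ([559.09, 403.04, 0.149], np.float64(0.044)), ([562.086, 401.485, 0.145], np.float64(0.052))]
slab no mask
slab  [([600.182, -11.414, -0.013], np.float64(0.037))]
tumbler  [([579.281, -23.724], np.float64(0.078)), ([581.404, -22.047], np.float64(0.06)), ([578.608, -23.969], np.float64(0.064))]
deep  [([580.773, -23.815], np.float64(0.43)), ([583.38, -22.869], np.float64(0.138)), ([577.804, -23.796], np.float64(0.681))]
shallow no mask
shallow  [([582.706, -23.699], np.float64(0.402))]
lid  [([583.149, -24.717, -0.133], np.float64(0.175)), ([578.639, -24.918, -0.169], np.float64(0.267)), ([584.066, -24.288, -0.112], np.float64(0.057))]
```

View pics/s1.png

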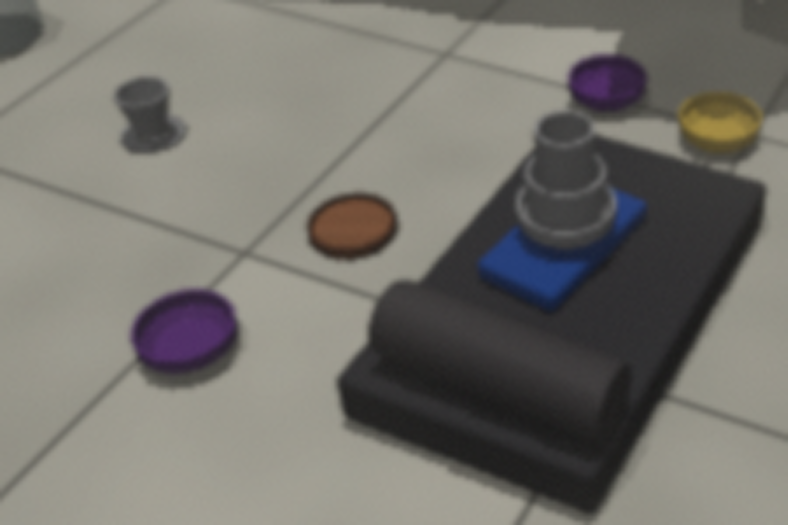

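View pics/t1.png

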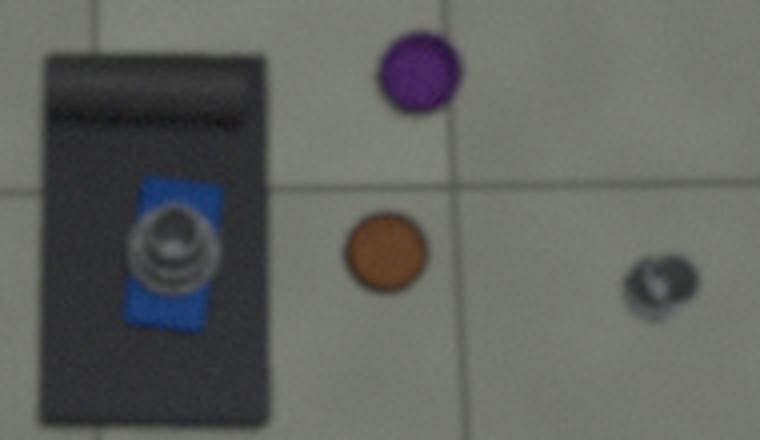

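Scene crop: the steel stack stands on the blue lid, at crop (565,190), which is scene (231,195). The shallow look-alikes are purple at (607,82) and (185,330) and yellow at (720,120). The steel bowl on the lid is the one meant. The cup is at crop (145,110) and the small rest at (352,225). In the top crop, the pile is at (173,248) and the lid yaw is about -0.13.

I'll start with the tumbler.

```bash
python3 -m crank '[{"offset":[0.182,0.241,0.03],"spin":-30.6},{"offset":[0.182,0.241,0.03],"spin":-30.6},{"offset":[0.182,0.241,0.03],"spin":-30.6},{"offset":[0.182,0.241,0.03],"spin":-30.6},{"offset":[0.182,0.241,0.03],"spin":-30.6},{"offset":[0.182,0.241,0.03],"spin":-30.6},{"offset":[0.182,0.241,0.03],"spin":-30.6},{"offset":[0.182,0.241,0.03],"spin":-30.6}]' 1 20
python3 -m crank '[{"offset":[0.182,0.241,-0.02],"spin":0},{"offset":[0.182,0.241,-0.02],"spin":0},{"offset":[0.182,0.241,-0.02],"spin":0},{"offset":[0.182,0.241,-0.02],"spin":0},{"offset":[0.182,0.241,-0.02],"spin":0},{"offset":[0.182,0.241,-0.02],"spin":0},{"offset":[0.182,0.241,-0.02],"spin":0},{"offset":[0.182,0.241,-0.02],"spin":0}]'
python3 - <<'E'
from h import *
p=manip.camera("scene")
for z,uv in((44,(110.9,166.3)),(2,(113.7,178))):
    r=minimize(lambda v:((proj(p,np.array([[v[0],v[1],z]]))[0]-uv)**2).sum(),[556,-415],method="Nelder-Mead"); print(z,r.x)
fit([p],"cup",556,-415,0)
save(p,"s2",150,80,170,140,4.5)
E
```

```text
clock: 2.77
eef_pos: [399.8, -261.9, 236.2]
eef_rot: [3.141, -0.001, -0.129]
wrist_force: [0.1, 0.0, -0.0]
finger_gap: 93.7
clock: 3.43
eef_pos: [583.5, -16.8, 215.3]
eef_rot: [-3.141, -0.001, -0.126]
wrist_force: [-0.1, 0.5, -1.7]
finger_gap: 93.9
44 [ 561.02301002 -409.09894107]
2 [ 560.64048339 -411.62784891]
cup  [([559.479, -413.195], np.float64(0.05))]
```

View pics/s2.png

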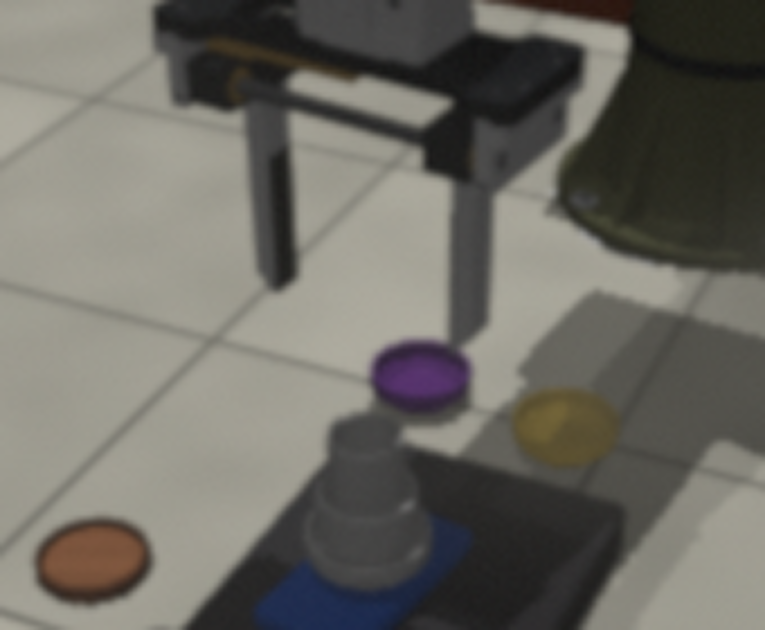

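```bash
python3 -m crank '[{"offset":[-0.003,-0.007,-0.02]},{"offset":[-0.003,-0.007,-0.05]},{"offset":[-0.003,-0.007,-0.075]},{"offset":[-0.003,-0.007,-0.09]},{"offset":[-0.003,-0.007,-0.1]},{"offset":[-0.003,-0.007,-0.103]},{"offset":[-0.003,-0.007,-0.103]},{"offset":[-0.003,-0.007,-0.103]}]' 1 20
python3 - <<'E'
from h import *
p=manip.camera("scene"); save(p,"s3",150,80,170,140,4.5)
p=manip.camera("top"); save(p,"t3",200,100,120,130,4.5)
E
```

```text
$[0]: bad value
```

View pics/s3.png

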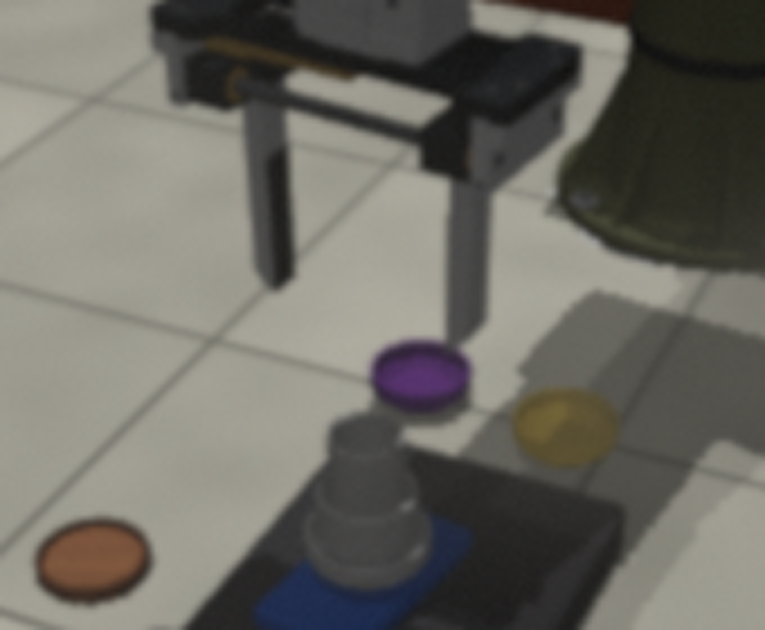

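The rows need a "spin" value, so that call was refused and nothing moved.

```bash
python3 -c "
from cell import manip;s=manip.read_state();print(s['clock'],s['eef_pos'],s['eef_rot'])"
```

```text
3.6333 [581.3863657  -21.47675299 216.00485971] [ 3.14122431e+00 -6.09480887e-04 -1.28421332e-01]
```

```bash
python3 -m crank '[{"offset":[-0.001,-0.002,-0.02],"spin":0},{"offset":[-0.001,-0.002,-0.05],"spin":0},{"offset":[-0.001,-0.002,-0.075],"spin":0},{"offset":[-0.001,-0.002,-0.09],"spin":0},{"offset":[-0.001,-0.002,-0.1],"spin":0},{"offset":[-0.001,-0.002,-0.104],"spin":0},{"offset":[-0.001,-0.002,-0.104],"spin":0},{"offset":[-0.001,-0.002,-0.104],"spin":0}]' 1 20
python3 - <<'E'
from h import *
p=manip.camera("scene"); save(p,"s4",180,120,110,110,5)
E
```

```text
clock: 4.3
eef_pos: [580.7, -24.0, 113.2]
eef_rot: [3.141, -0.002, -0.129]
wrist_force: [0.5, 0.4, 0.4]
finger_gap: 94.1
```

View pics/s4.png

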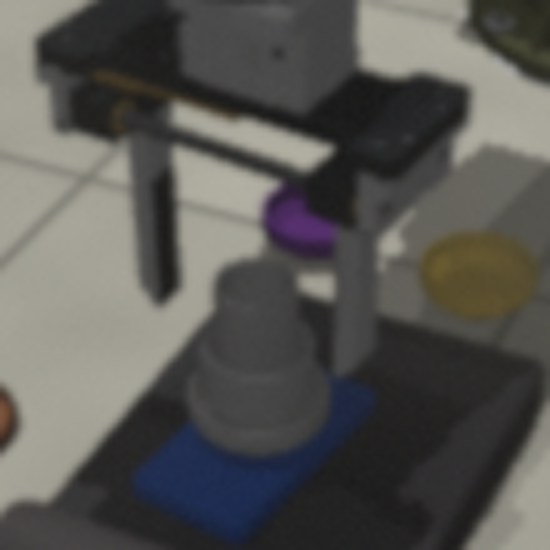

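The fingers straddle the tumbler, with tips at crop (160,298) and (348,370) and the tumbler between them. Next I'll close and lift.

```bash

for i in 1 2; do python3 -m crank '[{"offset":[0,0,0],"spin":0},{"offset":[0,0,0],"spin":0},{"offset":[0,0,0],"spin":0},{"offset":[0,0,0],"spin":0},{"offset":[0,0,0],"spin":0},{"offset":[0,0,0],"spin":0},{"offset":[0,0,0],"spin":0},{"offset":[0,0,0],"spin":0}]' 0 20; done
python3 -m crank '[{"offset":[0,0,0.008],"spin":0},{"offset":[0,0,0.02],"spin":0},{"offset":[0,0,0.035],"spin":0},{"offset":[0,0,0.055],"spin":0},{"offset":[0,0,0.075],"spin":0},{"offset":[0,0,0.095],"spin":0},{"offset":[0,0,0.11],"spin":0},{"offset":[0,0,0.11],"spin":0}]'
python3 - <<'E'
from h import *
p=manip.camera("scene"); save(p,"s5",170,80,130,140,4)
q=manip.camera("top")
s=manip.read_state();print(s['clock'],s['eef_pos'],s['eef_rot'],s['finger_gap'],s['wrist_force'])
z=s['eef_pos'][2]-46
M["deep"]=rnd([(34,0),(54,18),(54,46)])
fit([p,q],"deep",580,-23,61);
E
```

```text
clock: 5.02
eef_pos: [580.8, -23.9, 113.3]
eef_rot: [3.141, -0.002, -0.129]
wrist_force: [-0.1, -0.3, 0.4]
finger_gap: 43.9
clock: 5.68
eef_pos: [580.8, -23.9, 113.3]
eef_rot: [3.141, -0.002, -0.129]
wrist_force: [0.5, 0.0, 0.6]
finger_gap: 39.8
clock: 6.35
eef_pos: [581.9, -23.9, 227.8]
eef_rot: [3.141, -0.009, -0.129]
wrist_force: [0.9, 0.0, 0.1]
finger_gap: 39.4
6.45 [580.87875337 -23.81196903 223.76921666] [ 3.14129956 -0.00351879 -0.12874394] 39.49132674462392 [-1.11325389  0.15974014 -1.02494733]
deep no mask
deep  [([577.717, -25.919], np.float64(0.09))]
```

View pics/s5.png

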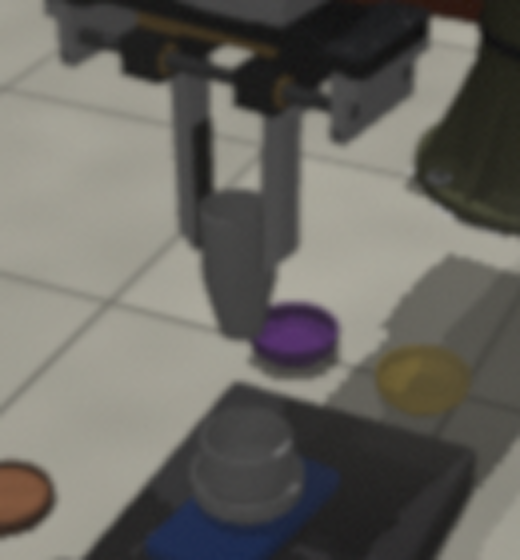

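The tumbler hangs upright in the jaws and the deep bowl is still on the pile. Now to the cup.

```bash

python3 -m crank '[{"offset":[-0.003,-0.02,0],"spin":0},{"offset":[-0.006,-0.05,0],"spin":0},{"offset":[-0.008,-0.08,0],"spin":0},{"offset":[-0.011,-0.115,0],"spin":0},{"offset":[-0.011,-0.15,0],"spin":0},{"offset":[-0.011,-0.18,0],"spin":0},{"offset":[-0.011,-0.2,0],"spin":0},{"offset":[-0.011,-0.2,0],"spin":0}]'
python3 -m crank '[{"offset":[-0.003,-0.02,-0.01],"spin":0},{"offset":[-0.006,-0.05,-0.02],"spin":0},{"offset":[-0.008,-0.08,-0.04],"spin":0},{"offset":[-0.011,-0.115,-0.06],"spin":0},{"offset":[-0.011,-0.15,-0.08],"spin":0},{"offset":[-0.011,-0.18,-0.09],"spin":0},{"offset":[-0.011,-0.191,-0.1],"spin":0},{"offset":[-0.011,-0.191,-0.1],"spin":0}]'
python3 - <<'E'
from h import *
p=manip.camera("scene"); save(p,"s6",75,95,100,100,5)
q=manip.camera("top")
s=manip.read_state();print(s['clock'],s['eef_pos'],s['eef_rot'],s['finger_gap'],s['wrist_force'])
fit([p],"cup",556,-415,0)
M["tumbler"]=rnd([(24,0),(40,32),(40,76)])
fit([p,q],"tumbler",*(s['eef_pos']-[0,0,47.3]))
E
```

```text
clock: 7.22
eef_pos: [568.5, -227.2, 220.7]
eef_rot: [3.141, 0.001, -0.132]
wrist_force: [-0.5, 0.1, -0.7]
finger_gap: 39.5
clock: 7.88
eef_pos: [556.2, -418.9, 116.9]
eef_rot: [-3.139, 0.005, -0.134]
wrist_force: [-0.7, 0.7, -1.4]
finger_gap: 39.8
7.9833 [ 557.75146558 -416.77541071  120.25906061] [-3.14087891e+00  2.22378251e-03 -1.31842632e-01] 39.13992076414196 [ 0.32027173 -0.33034574 -1.1203566 ]
cup no mask
cup  []
tumbler no mask
tumbler  [([557.929, -418.123], np.float64(0.268))]
```

View pics/s6.png

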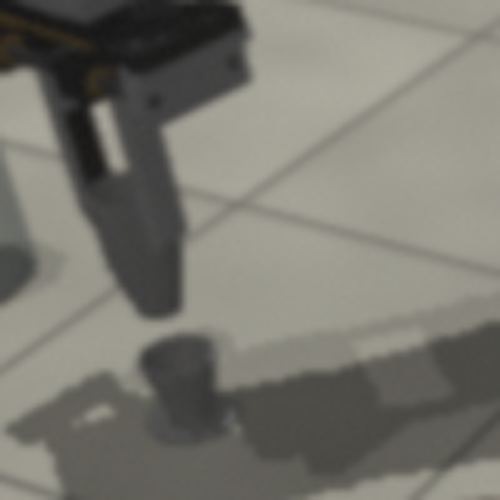

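```bash
python3 - <<'E'
from h import *
p=manip.camera("scene"); s=manip.read_state(); e=s['eef_pos']; print(e)
def inv(u,z): return minimize(lambda v:((proj(p,np.array([[v[0],v[1],z]]))[0]-u)**2).sum(),[556,-415],method="Nelder-Mead").x.round(1)
print("foot",inv((75+161/5,95+309/5),e[2]-47.3)," rim",inv((75+178/5,95+355/5),44))
Q=M["cup"]+[558,-413,0]; print((proj(p,Q)-[75,95])[96::12]*5)
Q=rnd([(24,0)])+[e[0],e[1],e[2]-47.3]; print((proj(p,Q)-[75,95])[::12]*5)
E
```

```text
[ 558.34385707 -416.89843571  122.01461501]
foot [ 561.  -412.8]  rim [ 560.2 -410.8]
[[150.52762524 372.67402708]
 [209.06598006 361.52091229]
 [203.86898335 332.00009423]
 [146.58093898 342.63749705]]
[[143.37592223 315.79748189]
 [175.85293603 309.9071691 ]
 [173.35271689 294.02019466]
 [141.26431348 299.75718437]]
```

```bash

python3 -m crank '[{"offset":[0,0.002,-0.003],"spin":0},{"offset":[0,0.002,-0.01],"spin":0},{"offset":[0,0.002,-0.02],"spin":0},{"offset":[0,0.002,-0.03],"spin":0},{"offset":[0,0.002,-0.037],"spin":0},{"offset":[0,0.002,-0.043],"spin":0},{"offset":[0,0.002,-0.046],"spin":0},{"offset":[0,0.002,-0.046],"spin":0}]'
python3 -m crank '[{"offset":[0,0,0],"spin":0},{"offset":[0,0,0],"spin":0},{"offset":[0,0,0],"spin":0},{"offset":[0,0,0],"spin":0},{"offset":[0,0,0],"spin":0},{"offset":[0,0,0],"spin":0},{"offset":[0,0,0],"spin":0},{"offset":[0,0,0],"spin":0}]'
python3 - <<'E'
from h import *
p=manip.camera("scene"); save(p,"s7",75,95,100,100,5)
E
```

```text
clock: 8.85
eef_pos: [558.4, -414.5, 75.2]
eef_rot: [-3.141, 0.001, -0.131]
wrist_force: [1.7, 1.6, -1.9]
finger_gap: 39.6
clock: 9.52
eef_pos: [558.4, -414.5, 75.3]
eef_rot: [-3.142, 0.0, -0.131]
wrist_force: [0.9, 1.3, 0.1]
finger_gap: 39.8
```

View pics/s7.png

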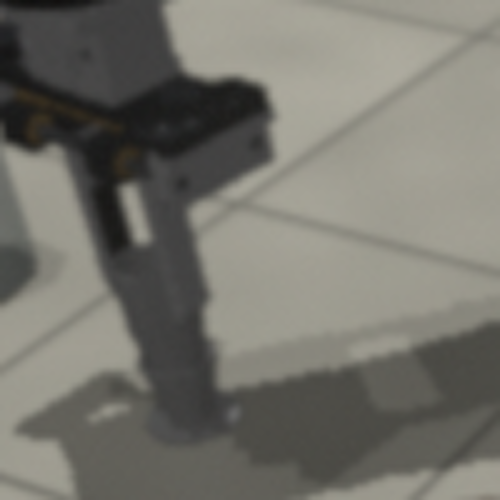

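```bash

python3 -m crank '[{"offset":[0,0,-0.001],"spin":0},{"offset":[0,0,-0.002],"spin":0},{"offset":[0,0,-0.003],"spin":0},{"offset":[0,0,-0.004],"spin":0},{"offset":[0,0,-0.004],"spin":0},{"offset":[0,0,-0.004],"spin":0},{"offset":[0,0,-0.004],"spin":0},{"offset":[0,0,-0.004],"spin":0}]'
python3 - <<'E'
from h import *
a=[]
for i in range(4):
    manip.camera("top"); a.append(manip.read_state()['wrist_force'])
print(np.mean(a,0))
E
```

```text
clock: 10.23
eef_pos: [559.0, -414.0, 71.6]
eef_rot: [-3.141, -0.001, -0.13]
wrist_force: [3.4, 6.4, 4.2]
finger_gap: 39.4
[2.67364298 5.85916483 4.31861993]
```

Light contact pushes the tool toward +x and +y, so I'll shift that way to centre.

```bash

python3 -m crank '[{"offset":[0.001,0.002,0.001],"spin":0},{"offset":[0.001,0.002,0.001],"spin":0},{"offset":[0.001,0.002,0.001],"spin":0},{"offset":[0.001,0.002,0.001],"spin":0},{"offset":[0.001,0.002,0.001],"spin":0},{"offset":[0.001,0.002,0.001],"spin":0},{"offset":[0.001,0.002,0.001],"spin":0},{"offset":[0.001,0.002,0.001],"spin":0}]'
python3 - <<'E'
from h import *
a=[]
for i in range(4):
    manip.camera("top"); s=manip.read_state(); a.append(s['wrist_force'])
print(np.mean(a,0),s['eef_pos'])
E
```

```text
clock: 11.1
eef_pos: [559.9, -412.0, 72.6]
eef_rot: [-3.141, -0.0, -0.13]
wrist_force: [0.6, 0.5, -0.9]
finger_gap: 39.5
[ 0.31765578 -0.14584534 -0.99607664] [ 559.95702024 -411.98879715   72.62381536]
```

```bash

python3 -m crank '[{"offset":[0,0.001,-0.001],"spin":0},{"offset":[0,0.001,-0.002],"spin":0},{"offset":[0,0.001,-0.003],"spin":0},{"offset":[0,0.001,-0.004],"spin":0},{"offset":[0,0.001,-0.004],"spin":0},{"offset":[0,0.001,-0.004],"spin":0},{"offset":[0,0.001,-0.004],"spin":0},{"offset":[0,0.001,-0.004],"spin":0}]'
python3 - <<'E'
from h import *
a=[]
for i in range(4):
    manip.camera("top"); s=manip.read_state(); a.append(s['wrist_force'])
print(np.mean(a,0),s['eef_pos'])
E
```

```text
clock: 11.97
eef_pos: [559.9, -411.3, 68.7]
eef_rot: [-3.142, -0.001, -0.13]
wrist_force: [0.7, -4.7, 0.3]
finger_gap: 39.3
[-0.84604733 -5.02545514  0.46627826] [ 559.93701637 -411.23908747   68.76089898]
```

```bash

python3 -m crank '[{"offset":[0,-0.001,0],"spin":0},{"offset":[0,-0.001,0],"spin":0},{"offset":[0,-0.001,0],"spin":0},{"offset":[0,-0.001,-0.001],"spin":0},{"offset":[0,-0.001,-0.001],"spin":0},{"offset":[0,-0.001,-0.001],"spin":0},{"offset":[0,-0.001,-0.001],"spin":0},{"offset":[0,-0.001,-0.001],"spin":0}]'
python3 - <<'E'
from h import *
a=[]
for i in range(4):
    manip.camera("top"); s=manip.read_state(); a.append(s['wrist_force'])
print(np.mean(a,0),s['eef_pos'])
E
```

```text
clock: 12.83
eef_pos: [560.0, -412.2, 67.7]
eef_rot: [-3.141, -0.001, -0.13]
wrist_force: [0.6, -0.4, -1.5]
finger_gap: 39.6
[-0.15660221 -0.17486139 -0.5035423 ] [ 559.92952367 -412.21161761   67.74998751]
```

```bash

python3 -m crank '[{"offset":[0,0,0],"spin":0},{"offset":[0,0,0],"spin":0},{"offset":[0,0,0],"spin":0},{"offset":[0,0,0],"spin":0},{"offset":[0,0,0],"spin":0},{"offset":[0,0,0],"spin":0},{"offset":[0,0,0],"spin":0},{"offset":[0,0,0],"spin":0}]' 0.8 20
python3 -m crank '[{"offset":[0,0,0.01],"spin":0},{"offset":[0,0,0.03],"spin":0},{"offset":[0,0,0.06],"spin":0},{"offset":[0,0,0.09],"spin":0},{"offset":[0,0.01,0.11],"spin":0},{"offset":[0.005,0.04,0.12],"spin":0},{"offset":[0.01,0.07,0.12],"spin":0},{"offset":[0.01,0.1,0.12],"spin":0}]' 1
python3 -m crank '[{"offset":[0.005,0.04,0],"spin":0},{"offset":[0.01,0.08,0],"spin":0},{"offset":[0.01,0.12,0],"spin":0},{"offset":[0.01,0.16,0],"spin":0},{"offset":[0.01,0.2,0],"spin":0},{"offset":[0.01,0.24,0],"spin":0},{"offset":[0.01,0.28,0],"spin":0},{"offset":[0.01,0.285,0],"spin":0}]'
python3 - <<'E'
from h import *
p=manip.camera("scene"); save(p,"s8",75,110,190,120,4)
q=manip.camera("top")
M["deep"]=rnd([(54,19),(54,46)]); M["tumbler"]=rnd([(40,32),(40,76)])
fit([p,q],"tumbler",560,-412,17)
fit([p,q],"deep",580,-24,61)
s=manip.read_state();print(s['eef_pos'])
E
```

```text
clock: 13.7
eef_pos: [559.9, -412.2, 67.7]
eef_rot: [-3.141, -0.001, -0.13]
wrist_force: [0.1, -0.3, 0.0]
finger_gap: 75.1
clock: 14.37
eef_pos: [570.4, -311.3, 189.4]
eef_rot: [3.141, -0.003, -0.131]
wrist_force: [0.7, 0.5, -0.3]
finger_gap: 94.0
clock: 15.03
eef_pos: [580.3, -21.0, 190.6]
eef_rot: [-3.141, -0.004, -0.127]
wrist_force: [-0.1, -0.3, 0.4]
finger_gap: 93.7
tumbler  [([560.026, -413.761], np.float64(0.17)), ([559.581, -413.533], np.float64(0.13)), ([560.019, -414.34], np.float64(0.214))]
deep no mask
deep  [([580.974, -23.862], np.float64(0.073))]
[580.46500065 -27.71570137 189.54977445]
```

View pics/s8.png

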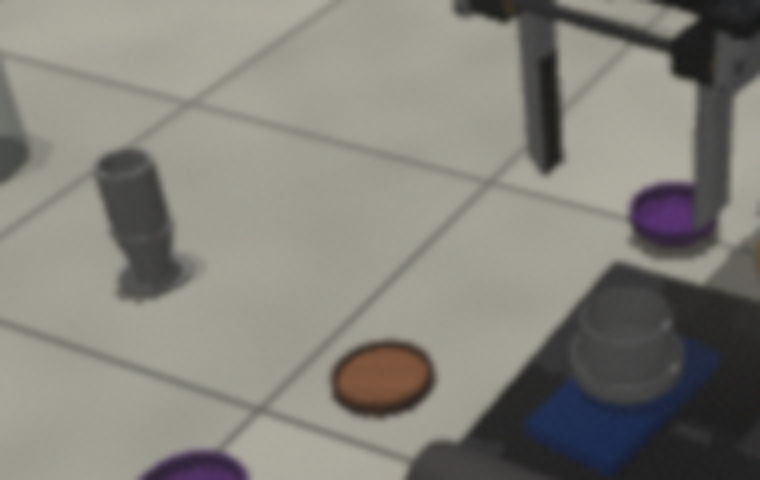

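```bash

python3 -m crank '[{"offset":[0,0.004,-0.02],"spin":0},{"offset":[0,0.004,-0.05],"spin":0},{"offset":[0,0.004,-0.075],"spin":0},{"offset":[0,0.004,-0.09],"spin":0},{"offset":[0,0.004,-0.1],"spin":0},{"offset":[0,0.004,-0.104],"spin":0},{"offset":[0,0.004,-0.104],"spin":0},{"offset":[0,0.004,-0.104],"spin":0}]' 1 20
for i in 1 2; do python3 -m crank '[{"offset":[0,0,0],"spin":0},{"offset":[0,0,0],"spin":0},{"offset":[0,0,0],"spin":0},{"offset":[0,0,0],"spin":0},{"offset":[0,0,0],"spin":0},{"offset":[0,0,0],"spin":0},{"offset":[0,0,0],"spin":0},{"offset":[0,0,0],"spin":0}]' 0 20; done
python3 -m crank '[{"offset":[0,0,0.008],"spin":0},{"offset":[0,0,0.02],"spin":0},{"offset":[0,0,0.035],"spin":0},{"offset":[0,0,0.05],"spin":0},{"offset":[0,0,0.065],"spin":0},{"offset":[0,0,0.075],"spin":0},{"offset":[0,0,0.08],"spin":0},{"offset":[0,0,0.08],"spin":0}]'
python3 - <<'E'
from h import *
p=manip.camera("scene"); save(p,"s9",170,100,110,130,4)
manip.camera("top")
s=manip.read_state();print(s['eef_pos'],s['finger_gap'],s['wrist_force'])
E
```

```text
clock: 16.0
eef_pos: [581.0, -24.2, 86.5]
eef_rot: [3.141, -0.004, -0.133]
wrist_force: [0.3, 0.0, 0.8]
finger_gap: 94.0
clock: 16.67
eef_pos: [581.0, -24.1, 86.6]
eef_rot: [3.141, -0.004, -0.133]
wrist_force: [0.3, 0.0, 1.7]
finger_gap: 54.3
clock: 17.33
eef_pos: [581.0, -24.1, 86.6]
eef_rot: [3.141, -0.004, -0.133]
wrist_force: [-0.1, -0.3, 0.1]
finger_gap: 54.4
clock: 18.0
eef_pos: [581.4, -24.2, 168.0]
eef_rot: [3.141, -0.006, -0.133]
wrist_force: [0.1, -0.5, -1.3]
finger_gap: 54.3
[580.80581612 -24.11185764 166.17766649] 54.25136101374263 [ 0.26628146 -0.07200192 -0.53047394]
```

View pics/s9.png

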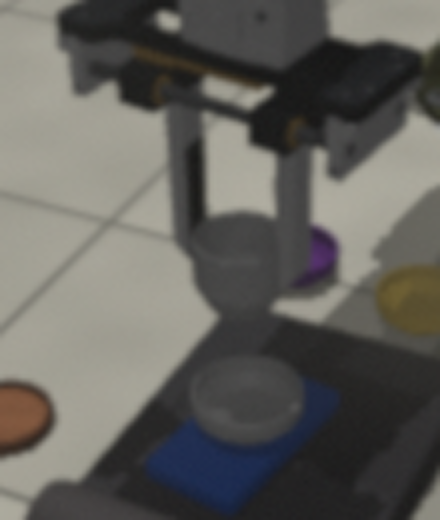

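```bash

python3 -m crank '[{"offset":[0.003,-0.02,0],"spin":0},{"offset":[0.006,-0.05,0],"spin":0},{"offset":[0.008,-0.08,0],"spin":0},{"offset":[0.011,-0.11,0],"spin":0},{"offset":[0.011,-0.14,0],"spin":0},{"offset":[0.011,-0.16,0],"spin":0},{"offset":[0.011,-0.173,0],"spin":0},{"offset":[0.011,-0.173,0],"spin":0}]'
python3 -m crank '[{"offset":[0,0,-0.02],"spin":0},{"offset":[0,0,-0.04],"spin":0},{"offset":[0,0,-0.065],"spin":0},{"offset":[0,0,-0.09],"spin":0},{"offset":[0,0,-0.105],"spin":0},{"offset":[0,0,-0.117],"spin":0},{"offset":[0,0,-0.117],"spin":0},{"offset":[0,0,-0.117],"spin":0}]'
python3 - <<'E'
from h import *
p=manip.camera("scene");q=manip.camera("top")
s=manip.read_state();e=s['eef_pos'];print(e,s['wrist_force'])
M["deep"]=rnd([(34,0),(54,18),(54,46)])
fit([p,q],"deep",e[0],e[1],e[2]-25.6)
fit([p,q],"rest_small",592,-198,0)
save(p,"s10",120,140,110,110,5)
E
```

```text
clock: 18.77
eef_pos: [591.3, -199.1, 165.1]
eef_rot: [3.141, -0.002, -0.135]
wrist_force: [-0.4, -0.3, -0.6]
finger_gap: 54.5
clock: 19.43
eef_pos: [591.4, -198.4, 48.2]
eef_rot: [3.141, -0.002, -0.135]
wrist_force: [0.3, -0.7, 0.1]
finger_gap: 54.3
[ 591.95121581 -198.96989353   49.40232927] [0.77864357 0.25800276 0.07406366]
deep no mask
deep  [([590.595, -199.691], np.float64(0.201))]
rest_small no mask
rest_small  [([591.978, -197.961], np.float64(0.179))]
```

View pics/s10.png

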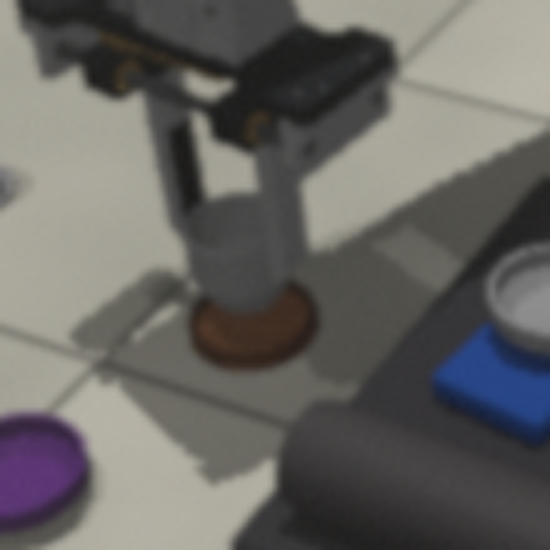

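The deep bowl hangs centred over the rest at crop (254,322). I'll lower it and release.

```bash

python3 -m crank '[{"offset":[0,0.001,-0.003],"spin":0},{"offset":[0,0.001,-0.006],"spin":0},{"offset":[0,0.001,-0.009],"spin":0},{"offset":[0,0.001,-0.012],"spin":0},{"offset":[0,0.001,-0.015],"spin":0},{"offset":[0,0.001,-0.017],"spin":0},{"offset":[0,0.001,-0.017],"spin":0},{"offset":[0,0.001,-0.017],"spin":0}]'
python3 -m crank '[{"offset":[0,0,0],"spin":0},{"offset":[0,0,0],"spin":0},{"offset":[0,0,0],"spin":0},{"offset":[0,0,0],"spin":0},{"offset":[0,0,0],"spin":0},{"offset":[0,0,0],"spin":0},{"offset":[0,0,0],"spin":0},{"offset":[0,0,0],"spin":0}]' 1 20
python3 -m crank '[{"offset":[0,0,0.01],"spin":0},{"offset":[0,0,0.03],"spin":0},{"offset":[0,0,0.06],"spin":0},{"offset":[0,0,0.09],"spin":0},{"offset":[0,0,0.11],"spin":0},{"offset":[0,0,0.12],"spin":0},{"offset":[0,0,0.12],"spin":0},{"offset":[0,0,0.12],"spin":0}]'
python3 -m crank '[{"offset":[-0.003,0.03,0],"spin":0},{"offset":[-0.006,0.06,0],"spin":0},{"offset":[-0.01,0.09,0],"spin":0},{"offset":[-0.011,0.12,0],"spin":0},{"offset":[-0.011,0.145,0],"spin":0},{"offset":[-0.011,0.165,0],"spin":0},{"offset":[-0.011,0.174,0],"spin":0},{"offset":[-0.011,0.174,0],"spin":0}]'
python3 - <<'E'
from h import *
p=manip.camera("scene");q=manip.camera("top")
s=manip.read_state();e=s['eef_pos'];print(e,s['wrist_force'])
fit([p,q],"deep",592,-198,6)
fit([p,q],"shallow",581,-24,56)
fit([p,q],"lid",581,-24,40,-.13)
E
```

```text
clock: 20.4
eef_pos: [591.6, -198.2, 31.8]
eef_rot: [3.141, -0.003, -0.135]
wrist_force: [0.4, -0.6, -1.7]
finger_gap: 54.3
clock: 21.07
eef_pos: [591.6, -198.2, 31.8]
eef_rot: [3.141, -0.003, -0.135]
wrist_force: [-0.5, 0.1, 0.3]
finger_gap: 94.1
clock: 21.73
eef_pos: [591.4, -198.1, 151.3]
eef_rot: [3.141, -0.003, -0.135]
wrist_force: [0.2, 0.4, -0.3]
finger_gap: 93.7
clock: 22.4
eef_pos: [579.9, -22.7, 149.9]
eef_rot: [3.141, -0.001, -0.133]
wrist_force: [0.7, 0.3, -0.2]
finger_gap: 94.1
[580.18816501 -24.71091849 150.46876145] [-0.11081697 -1.2692478   0.30351766]
deep  [([591.163, -200.581], np.float64(0.077)), ([591.181, -200.601], np.float64(0.103)), ([590.825, -200.19], np.float64(0.046))]
shallow no mask
shallow  [([579.116, -24.507], np.float64(0.057))]
lid no mask
lid  [([582.701, -22.435, -0.195], np.float64(0.212))]
```

```bash

python3 -m crank '[{"offset":[0,0,-0.02],"spin":0},{"offset":[0,0,-0.045],"spin":0},{"offset":[0,0,-0.065],"spin":0},{"offset":[0,0,-0.075],"spin":0},{"offset":[0,0,-0.082],"spin":0},{"offset":[0,0,-0.086],"spin":0},{"offset":[0,0,-0.086],"spin":0},{"offset":[0,0,-0.086],"spin":0}]' 1 20
for i in 1 2; do python3 -m crank '[{"offset":[0,0,0],"spin":0},{"offset":[0,0,0],"spin":0},{"offset":[0,0,0],"spin":0},{"offset":[0,0,0],"spin":0},{"offset":[0,0,0],"spin":0},{"offset":[0,0,0],"spin":0},{"offset":[0,0,0],"spin":0},{"offset":[0,0,0],"spin":0}]' 0 20; done
python3 -m crank '[{"offset":[0,0,0.008],"spin":0},{"offset":[0,0,0.02],"spin":0},{"offset":[0,0,0.035],"spin":0},{"offset":[0,0,0.05],"spin":0},{"offset":[0,0,0.065],"spin":0},{"offset":[0,0,0.075],"spin":0},{"offset":[0,0,0.08],"spin":0},{"offset":[0,0,0.08],"spin":0}]'
python3 - <<'E'
from h import *
p=manip.camera("scene"); save(p,"s11",170,100,130,130,4)
q=manip.camera("top")
s=manip.read_state();e=s['eef_pos'];print(e,s['finger_gap'],s['wrist_force'])
fit([p,q],"shallow",e[0],e[1],e[2]-8.5)
fit([p,q],"lid",581,-24,40,-.13)
E
```

```text
clock: 23.47
eef_pos: [580.8, -24.9, 66.1]
eef_rot: [3.141, -0.004, -0.136]
wrist_force: [0.1, 0.7, -0.1]
finger_gap: 94.1
clock: 24.13
eef_pos: [581.0, -24.9, 66.4]
eef_rot: [3.141, -0.005, -0.136]
wrist_force: [-0.3, 1.5, 5.4]
finger_gap: 68.0
clock: 24.8
eef_pos: [581.0, -24.9, 66.4]
eef_rot: [3.141, -0.005, -0.136]
wrist_force: [-1.2, 0.1, 4.0]
finger_gap: 68.1
clock: 25.47
eef_pos: [581.4, -25.0, 147.7]
eef_rot: [3.141, -0.007, -0.136]
wrist_force: [-0.2, 0.4, -0.6]
finger_gap: 67.8
[580.7619802  -24.88773294 145.96237839] 67.75668710854994 [ 0.75823563  0.90214702 -0.68081251]
shallow no mask
shallow  [([577.804, -28.1], np.float64(0.176))]
lid no mask
lid  [([581.359, -25.512, -0.134], np.float64(0.077))]
```

View pics/s11.png

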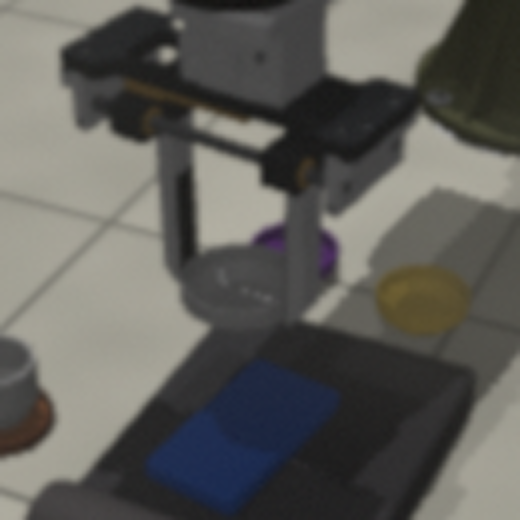

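```bash

python3 -m crank '[{"offset":[-0.002,0.02,0],"spin":0},{"offset":[-0.005,0.055,0],"spin":0},{"offset":[-0.01,0.09,0],"spin":0},{"offset":[-0.015,0.125,0],"spin":0},{"offset":[-0.018,0.16,0],"spin":0},{"offset":[-0.018,0.19,0],"spin":0},{"offset":[-0.018,0.215,0],"spin":0},{"offset":[-0.018,0.226,0],"spin":0}]'
python3 -m crank '[{"offset":[0,0,-0.01],"spin":0},{"offset":[0,0,-0.03],"spin":0},{"offset":[0,0,-0.055],"spin":0},{"offset":[0,0,-0.075],"spin":0},{"offset":[0,0,-0.09],"spin":0},{"offset":[0,0,-0.1],"spin":0},{"offset":[0,0,-0.107],"spin":0},{"offset":[0,0,-0.107],"spin":0}]'
python3 - <<'E'
from h import *
p=manip.camera("scene");q=manip.camera("top")
s=manip.read_state();e=s['eef_pos'];print(e,s['wrist_force'])
fit([p,q],"shallow",e[0],e[1],e[2]-10.4)
fit([p,q],"rest_big",562,201,0)
E
```

```text
clock: 26.43
eef_pos: [562.2, 204.0, 145.2]
eef_rot: [3.141, -0.003, -0.134]
wrist_force: [-0.8, -0.5, -0.8]
finger_gap: 68.1
clock: 27.1
eef_pos: [561.7, 203.1, 36.7]
eef_rot: [3.14, -0.001, -0.135]
wrist_force: [0.1, -0.1, -0.3]
finger_gap: 67.9
[562.5283159  203.67120104  38.69815891] [ 0.16017062  0.47284629 -0.72310748]
shallow no mask
shallow  [([559.587, 201.167], np.float64(0.044))]
rest_big no mask
rest_big  [([561.962, 201.906], np.float64(0.268))]
```

```bash

python3 -m crank '[{"offset":[0.001,-0.002,-0.003],"spin":0},{"offset":[0.001,-0.002,-0.007],"spin":0},{"offset":[0.001,-0.002,-0.011],"spin":0},{"offset":[0.001,-0.002,-0.015],"spin":0},{"offset":[0.001,-0.002,-0.019],"spin":0},{"offset":[0.001,-0.002,-0.021],"spin":0},{"offset":[0.001,-0.002,-0.021],"spin":0},{"offset":[0.001,-0.002,-0.021],"spin":0}]'
python3 -m crank '[{"offset":[0,0,0],"spin":0},{"offset":[0,0,0],"spin":0},{"offset":[0,0,0],"spin":0},{"offset":[0,0,0],"spin":0},{"offset":[0,0,0],"spin":0},{"offset":[0,0,0],"spin":0},{"offset":[0,0,0],"spin":0},{"offset":[0,0,0],"spin":0}]' 1 20
python3 -m crank '[{"offset":[0,0,0.01],"spin":0},{"offset":[0,0,0.03],"spin":0},{"offset":[0,0,0.06],"spin":0},{"offset":[0,0,0.09],"spin":0},{"offset":[0,0,0.11],"spin":0},{"offset":[0,0,0.12],"spin":0},{"offset":[0,0,0.12],"spin":0},{"offset":[0,0,0.12],"spin":0}]'
python3 -m crank '[{"offset":[0.005,-0.03,0],"spin":0},{"offset":[0.01,-0.06,0],"spin":0},{"offset":[0.015,-0.1,0],"spin":0},{"offset":[0.018,-0.13,0],"spin":0},{"offset":[0.018,-0.165,0],"spin":0},{"offset":[0.018,-0.2,0],"spin":0},{"offset":[0.018,-0.22,0],"spin":0},{"offset":[0.018,-0.226,0],"spin":0}]'
python3 - <<'E'
from h import *
p=manip.camera("scene");q=manip.camera("top")
s=manip.read_state();e=s['eef_pos'];print(e,s['wrist_force'])
fit([p,q],"shallow",562,201,6)
fit([p,q],"lid",581,-24,40,-.13)
fit([p,q],"box",561,403,0,.147)
E
```

```text
clock: 28.07
eef_pos: [563.5, 202.0, 17.9]
eef_rot: [3.141, -0.004, -0.134]
wrist_force: [0.4, 0.3, -0.5]
finger_gap: 68.5
clock: 28.73
eef_pos: [563.5, 202.1, 18.0]
eef_rot: [3.141, -0.004, -0.134]
wrist_force: [-0.2, 0.8, -0.4]
finger_gap: 93.8
clock: 29.4
eef_pos: [563.3, 202.0, 137.5]
eef_rot: [3.141, -0.004, -0.134]
wrist_force: [-0.3, 0.1, 0.3]
finger_gap: 94.5
clock: 30.07
eef_pos: [580.5, -26.9, 135.6]
eef_rot: [3.141, -0.001, -0.137]
wrist_force: [0.5, -0.2, 0.2]
finger_gap: 94.1
[580.7794037  -24.61163464 136.0707038 ] [-0.46155936  0.83359923 -0.00367674]
shallow  [([561.606, 200.111], np.float64(0.059)), ([560.381, 200.594], np.float64(0.037)), ([562.472, 199.459], np.float64(0.047))]
lid no mask
lid  [([580.702, -25.001, -0.17], np.float64(0.066))]
box  [([561.833, 402.242, 0.162], np.float64(0.063)), ([558.61, 403.263, 0.183], np.float64(0.059)), ([562.777, 401.607, 0.153], np.float64(0.046))]
```

```bash

python3 -m crank '[{"offset":[0.001,0,-0.02],"spin":0},{"offset":[0.001,0,-0.045],"spin":0},{"offset":[0.001,0,-0.065],"spin":0},{"offset":[0.001,0,-0.078],"spin":0},{"offset":[0.001,0,-0.088],"spin":0},{"offset":[0.001,0,-0.093],"spin":0},{"offset":[0.001,0,-0.093],"spin":0},{"offset":[0.001,0,-0.093],"spin":0}]' 1 25
for i in 1 2; do python3 -m crank '[{"offset":[0,0,0],"spin":0},{"offset":[0,0,0],"spin":0},{"offset":[0,0,0],"spin":0},{"offset":[0,0,0],"spin":0},{"offset":[0,0,0],"spin":0},{"offset":[0,0,0],"spin":0},{"offset":[0,0,0],"spin":0},{"offset":[0,0,0],"spin":0}]' 0 25; done
```

```text
clock: 31.13
eef_pos: [582.6, -22.7, 44.9]
eef_rot: [3.141, -0.004, -0.132]
wrist_force: [0.3, 0.1, 0.6]
finger_gap: 94.0
clock: 31.8
eef_pos: [582.7, -22.8, 45.2]
eef_rot: [3.141, -0.004, -0.132]
wrist_force: [-1.0, -0.5, 3.3]
finger_gap: 63.6
clock: 32.47
eef_pos: [582.7, -22.8, 45.2]
eef_rot: [3.141, -0.004, -0.132]
wrist_force: [-0.7, 0.3, 3.2]
finger_gap: 63.7
```

```bash

python3 -m crank '[{"offset":[0,0,0.008],"spin":0},{"offset":[0,0,0.02],"spin":0},{"offset":[0,0,0.035],"spin":0},{"offset":[0,0,0.05],"spin":0},{"offset":[0,0,0.07],"spin":0},{"offset":[0,0,0.085],"spin":0},{"offset":[0,0,0.09],"spin":0},{"offset":[0,0,0.09],"spin":0}]'
python3 -m crank '[{"offset":[-0.002,0.02,0],"spin":1},{"offset":[-0.005,0.05,0],"spin":2},{"offset":[-0.007,0.08,0],"spin":4},{"offset":[-0.01,0.11,0],"spin":5},{"offset":[-0.01,0.145,0],"spin":6},{"offset":[-0.01,0.18,0],"spin":8},{"offset":[-0.01,0.2,0],"spin":8},{"offset":[-0.01,0.212,0],"spin":8}]'
python3 -m crank '[{"offset":[-0.002,0.03,0],"spin":1},{"offset":[-0.005,0.06,0],"spin":2},{"offset":[-0.007,0.09,0],"spin":4},{"offset":[-0.01,0.12,0],"spin":5},{"offset":[-0.01,0.15,0],"spin":6},{"offset":[-0.01,0.18,0],"spin":8},{"offset":[-0.01,0.2,0],"spin":8},{"offset":[-0.01,0.21,0],"spin":8}]'
python3 - <<'E'
from h import *
p=manip.camera("scene");q=manip.camera("top");manip.camera("top")
s=manip.read_state();e=s['eef_pos'];print(e,s['eef_rot'],s['wrist_force'],s['finger_gap'])
fit([p,q],"lid",e[0],e[1],e[2]-5.2,.13)
E
```

```text
clock: 33.13
eef_pos: [583.3, -22.8, 137.1]
eef_rot: [3.141, -0.007, -0.132]
wrist_force: [1.0, -0.0, -0.9]
finger_gap: 63.7
clock: 33.8
eef_pos: [572.6, 191.5, 136.0]
eef_rot: [3.141, -0.006, 0.009]
wrist_force: [-0.8, -1.0, -1.1]
finger_gap: 63.6
clock: 34.47
eef_pos: [562.1, 403.1, 134.8]
eef_rot: [3.141, -0.005, 0.15]
wrist_force: [-1.0, -0.7, -1.9]
finger_gap: 63.7
[562.62692203 400.6978467  135.19927836] [ 3.1405124  -0.00483762  0.14883851] [ 0.33123099 -0.60856932 -1.0588832 ] 63.700621645948445
lid  [([561.705, 400.502, 0.15], np.float64(3.307)), ([559.471, 405.364, 0.026], np.float64(0.17)), ([552.785, 381.106, 0.956], np.float64(6.044))]
```

```bash

python3 -m crank '[{"offset":[0,0.001,-0.01],"spin":0},{"offset":[0,0.001,-0.025],"spin":0},{"offset":[0,0.001,-0.04],"spin":0},{"offset":[0,0.001,-0.05],"spin":0},{"offset":[0,0.001,-0.057],"spin":0},{"offset":[0,0.001,-0.062],"spin":0},{"offset":[0,0.001,-0.062],"spin":0},{"offset":[0,0.001,-0.062],"spin":0}]'
python3 - <<'E'
from h import *
p=manip.camera("scene");q=manip.camera("top")
s=manip.read_state();e=s['eef_pos'];print(e,s['wrist_force'])
a=p["pixels"][190:310,355:475]; b=q["pixels"][130:250,70:190]
cv2.imwrite("pics/b1.png",cv2.cvtColor(cv2.resize(np.hstack([a,b]),None,fx=3.3,fy=3.3,interpolation=cv2.INTER_CUBIC),cv2.COLOR_RGB2BGR))
E
```

```text
clock: 35.38
eef_pos: [563.2, 400.9, 74.2]
eef_rot: [3.141, -0.006, 0.147]
wrist_force: [-0.0, -0.0, -0.4]
finger_gap: 64.0
[563.2861346  401.14581641  74.65291823] [ 0.01077983 -0.47544382 -1.09048424]
```

View pics/b1.png

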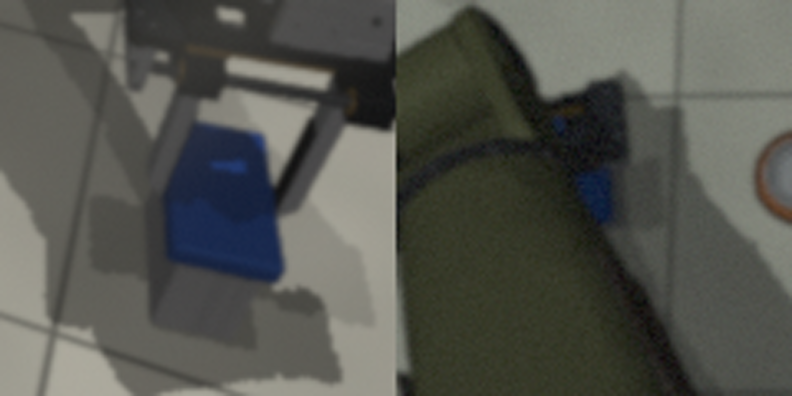

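The lid is level and square above the box. Its scene-crop corners are around (190,125), (265,137), (280,278) and (168,258).

```bash

python3 -m crank '[{"offset":[0,0.001,-0.003],"spin":0},{"offset":[0,0.001,-0.006],"spin":0},{"offset":[0,0.001,-0.008],"spin":0},{"offset":[0,0.001,-0.01],"spin":0},{"offset":[0,0.001,-0.012],"spin":0},{"offset":[0,0.001,-0.013],"spin":0},{"offset":[0,0.001,-0.014],"spin":0},{"offset":[0,0.001,-0.014],"spin":0}]'
python3 -m crank '[{"offset":[0,0,0],"spin":0},{"offset":[0,0,0],"spin":0},{"offset":[0,0,0],"spin":0},{"offset":[0,0,0],"spin":0},{"offset":[0,0,0],"spin":0},{"offset":[0,0,0],"spin":0},{"offset":[0,0,0],"spin":0},{"offset":[0,0,0],"spin":0}]' 1
python3 -m crank '[{"offset":[0,0,0.01],"spin":0},{"offset":[0,0,0.03],"spin":0},{"offset":[0,0,0.06],"spin":0},{"offset":[0,0,0.09],"spin":0},{"offset":[-0.01,-0.02,0.12],"spin":0},{"offset":[-0.03,-0.05,0.13],"spin":0},{"offset":[-0.06,-0.08,0.13],"spin":0},{"offset":[-0.09,-0.11,0.13],"spin":0}]'
python3 -m crank '[{"offset":[-0.01,-0.03,0.01],"spin":0},{"offset":[-0.02,-0.06,0.02],"spin":0},{"offset":[-0.04,-0.09,0.03],"spin":0},{"offset":[-0.06,-0.12,0.04],"spin":0},{"offset":[-0.08,-0.15,0.04],"spin":0},{"offset":[-0.09,-0.18,0.04],"spin":0},{"offset":[-0.09,-0.2,0.04],"spin":0},{"offset":[-0.09,-0.2,0.04],"spin":0}]'
python3 - <<'E'
from h import *
p=manip.camera("scene");q=manip.camera("top")
s=manip.read_state();print(s['clock'],s['eef_pos'],s['wrist_force'])
fit([p,q],"lid",562,402,55,.15);fit([p,q],"box",562,402,0,.15)
fit([p,q],"shallow",562,201,6);fit([p,q],"deep",592,-199,6)
M["tumbler"]=rnd([(40,32),(40,76)])
for z in(12,17,22): fit([p,q],"tumbler",560,-412,z,tag=z)
for o in("roller",):print([d["location"] for d in manip.search_frame(p,o)][:1])
save(p,"fin",90,120,350,180,2.2)
E
```

```text
clock: 36.15
eef_pos: [563.2, 402.1, 60.4]
eef_rot: [3.141, -0.006, 0.148]
wrist_force: [-0.6, -0.5, -1.3]
finger_gap: 63.7
clock: 36.82
eef_pos: [563.3, 402.1, 60.4]
eef_rot: [3.141, -0.006, 0.148]
wrist_force: [0.3, 0.1, -0.6]
finger_gap: 93.6
clock: 37.48
eef_pos: [473.3, 292.0, 191.6]
eef_rot: [-3.141, -0.008, 0.148]
wrist_force: [0.4, -0.5, 0.8]
finger_gap: 94.1
clock: 38.15
eef_pos: [383.0, 89.6, 232.8]
eef_rot: [3.141, -0.011, 0.145]
wrist_force: [0.6, -0.1, 0.4]
finger_gap: 93.9
38.25 [383.50912306  91.69383642 232.46847562] [-0.11861531 -0.24669088  0.58313401]
lid  [([562.444, 400.918, 0.116], np.float64(0.06)), ([561.227, 400.924, 0.127], np.float64(0.043)), ([564.486, 400.568, 0.121], np.float64(0.054))]
box  [([546.917, 370.474, 1.001], np.float64(8.023)), ([562.669, 401.75, 0.114], np.float64(0.79)), ([547.296, 371.953, 1.034], np.float64(14.311))]
shallow  [([561.537, 200.162], np.float64(0.052)), ([560.326, 200.779], np.float64(0.038)), ([562.297, 199.78], np.float64(0.04))]
deep  [([590.078, -200.046], np.float64(0.095)), ([590.592, -199.176], np.float64(0.104)), ([589.752, -200.737], np.float64(0.087))]
tumbler no mask
tumbler 12 [([561.325, -415.279], np.float64(0.068))]
tumbler no mask
tumbler 17 [([560.276, -413.316], np.float64(0.066))]
tumbler no mask
tumbler 22 [([559.101, -411.292], np.float64(0.067))]
[[728.2, 5.2, 87.1]]
```

View pics/fin.png

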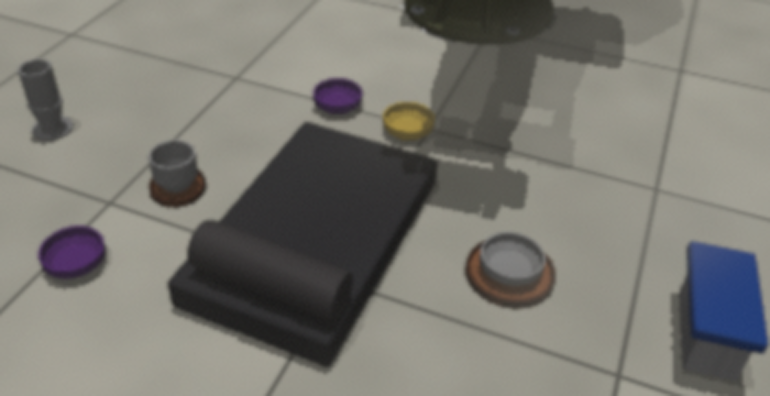

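The final view shows the tumbler in the cup at (42,100), the deep bowl at (175,170), the shallow bowl at (512,262) and the lid on the box at (725,295). The roller is where it was. The arm is clear, so I'm handing in.

```bash
python3 -c "
from cell import manip;print(manip.sign_off())"
```

```text
the job is handed in; nothing more can be done
None
```

I took the pile apart and put all four pieces in their places, then handed the job in at about 38 s of the 134 s allowed. The hand-in reports no verdict.

| Piece | Last check |
|---|---|
| Tumbler | Lowered into the cup with no net contact force, then released about 3 mm above its seat. On the way down it touched the cup walls twice with up to about 8 N, so I re-centred it. It is within about 1–2 mm of the axis. |
| Deep bowl | About 2–3 mm from the centre of the small rest. |
| Shallow bowl | About 1 mm from the centre of the big rest. |
| Lid | Level, about 1–2 mm from the box centre and about 0.03 rad off square. |
| Roller | Not touched. It reads within about 2 mm of where it was at the start. |

**Checks that failed or disagreed:**
- **Crank call:** one early call was refused because I left out "spin". Nothing moved.
- **Cup position:** the first camera estimate was about 3 mm off in y. The contact forces corrected it.
- **Tumbler height:** the final tumbler fit used one camera only, because the other found no mask. It could not tell seat heights between 12 and 22 mm apart, so the height rests on the release position and the picture.
- **Box:** the final box fit failed because the lid covers it. I compared the lid with the earlier box measurement instead.

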